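Return ultrasonic test blocks to their nests

ROBOT

A 7-joint arm with a two-finger parallel gripper is mounted at the origin on the work surface. World frame = base frame: x ahead of the robot, y to its left, z up, the work surface at z = 0. Lengths are in m, angles in degrees, forces in N, time in s.
With the tool pointing down it reaches from about 0.4 to 0.9 m from the base axis. Payload 5.6 kg.
Tool frame: the origin (TCP) lies at the very end of the fingers, on their centre line; the grasp point (between the pads) lies grip_point_offset behind it (grip_point_offset is the distance from the TCP to the grasp point, in m); z points along the fingers, y is the line along which they close (so a half turn about z gives the same grasp; the last joint's range is limited). The gripper opens to 92 mm and grips with 3 to 60 N. Pads are 20 mm wide; open, the fingers measure 128 mm over their backs; the gripper's body (75 mm by 189 mm) begins 69 mm behind the grasp point.
Start: joints at [60.791, 26.786, -0.665, 91.828, 0.344, 61.387, -3.226], TCP at [0.292, -0.58, 0.215] pointing down, gripper open.
Joint ranges: [-144.91, 144.91], [-17.63, 115.5], [-89.93, 88.59], [15.96, 139.68], [-74.01, 254.01], [8.47, 105.57], [-167.45, 167.45]. Speed limits (degrees/s): [147.25, 147.25, 180, 180, 180, 180, 180].

INTERFACE

Orientations are given as a 3x3 rotation matrix whose columns are the frame's x, y, z axes.
In Python, from rig import * gives the robot as it stands.
- The arm moves only by the tool play_rows, never from a script. Its argument "rows" is a list of rows, each an object of numbers: "gripper": the closure, from -1 (fully open) to 1 (shut); "x", "y", "z": the shift along the world's x, y, z in units of 50 mm (1.0 is 50 mm); "roll": the turn about the world's z in units of 10 degrees (1.0 is 10 degrees). In form: [{"gripper": .., "x": .., "y": .., "z": .., "roll": ..}, ...]. A call has 1 to 20 rows; each row shifts and turns the commanded pose from where the row before left it; what a row does not reach is not made up. A row lasts 1/8 s, in which the tool goes at most 62.5 mm and 10.7 degrees, less where a joint would pass 70% of its speed; a pose out of reach is approached as far as the arm can. A call is refused whole if a number of a shift passes 1 or a number of a turn 1, either way. A call with a gripper value outside its range is refused whole. The fingers move at their own pace and stop on an object; "force" is the grip in N (left out, the last holds). Time passes only in rows, so rows that do not move let the fingers close. It gives the time, the measured TCP pose, the force, the opening and the grip force at its end, in the units of the state.
- observe(): the state, without advancing time (a new reading comes with each control period).
- snapshot(name): name is "scene" or "top"; returns the picture (420x560x3 uint8, red, green, blue); there is no depth.
- calibration(name): a dict with "vertical_fov" (degrees; the focal length in pixels is half the picture's height over the tangent of half this angle, whatever the lens; pixels are square), "cx", "cy" (the principal point, pixels), "world_to_cam" (4x4, takes a point from world to camera coordinates). Camera axes: x right, y down, z forward; pixel columns grow to the right and rows downward; lengths in m; the calibration is good to about 2 mm. A picture is of the moment at which its call begins. calibration takes no time and is no camera call.
- close_job(): hands the job in; it is judged then, once.
The state is a dict: "time": time; "q": joint angles; "qd": joint speeds; "effort": joint torques, N m; "ee_pos": TCP position; "eef_rot": TCP orientation; "force": force on the tool from outside, world axes, zero at the start; "torque": the same for the moment, N m; "gripper_width": opening from 0.0 (shut) to 1.0 (fully open); "finger_force": force on a finger pad.
Only numpy, scipy, OpenCV 4.12 (cv2) and the standard library are available. Lean on these libraries where they do the work, as an engineer would, in place of code of your own. Each camera call takes 0.05 s, during which the arm holds its last target. There are 200 camera calls.

TASK

Put the four flat steel test blocks (long bar, short bar, square, disc) away, each lying flat inside the black nest whose recess has its shape and size. Start the pile with the long bar on top: lift it straight up and clear without dragging the two blocks beneath it. Set every block down gently, do not drop it, and leave the stepped block and the round probe where they stand.

Things in the scene. Friction and masses are not known exactly. Their poses are not given: they have to be found in the camera images.
- long_bar: Long flat steel test bar, plain rectangular, 30 mm (its x) by 120 mm (its y) by 18 mm thick, about 0.5 kg. At the start it is the top of a pile: it lies level across short_bar and square_block, bridging the gap of about 31 mm between them, its underside 21 mm above the table. Origin: centre of the underside; z up.
- short_bar: Short flat steel test bar, 80 mm (its x) by 30 mm (its y) by 18 mm thick, about 0.35 kg. At the start it lies under one half of long_bar, crossing it, on a thin black rubber mat (3 mm thick, 100 x 150 mm, fixed), both its ends showing. Origin: centre of the underside; z up.
- square_block: Flat square steel test block, 60 x 60 mm (sides along its x and y), 18 mm thick, about 0.5 kg. At the start it lies on the same 3 mm mat under the other half of long_bar, two of its sides showing. Origin: centre of the underside; z up.
- disc: Flat round steel test disc, 56 mm diameter, 18 mm thick, about 0.35 kg, lying alone on the bare table. Origin: centre of the underside; z up.
- long_nest: Fixed black plastic nest with a dark grey floor: floor 4 mm above the table, rim 5 mm wide whose top is 9 mm above the table (5 mm above the floor). Rectangular recess 46 mm (its x) by 136 mm (its y) for the long bar: 8 mm to spare on every side. Origin: centre of the underside (on the table); z up.
- short_nest: Fixed black plastic nest with a dark grey floor: floor 4 mm above the table, rim 5 mm wide whose top is 9 mm above the table (5 mm above the floor). Rectangular recess 46 mm (its x) by 96 mm (its y) for the short bar, whose long side (the bar's x) goes along the nest's y: 8 mm to spare on every side. Origin: centre of the underside (on the table); z up.
- square_nest: Fixed black plastic nest with a dark grey floor: floor 4 mm above the table, rim 5 mm wide whose top is 9 mm above the table (5 mm above the floor). Square recess 76 x 76 mm (sides along its x and y) for the square block: 8 mm to spare on every side. Origin: centre of the underside (on the table); z up.
- round_nest: Fixed black plastic nest with a dark grey floor: floor 4 mm above the table, rim 5 mm wide whose top is 9 mm above the table (5 mm above the floor). Round recess 74 mm in diameter for the disc: 9 mm to spare all round. Origin: centre of the underside (on the table); z up.
- step_block: Loose steel step block, to be left alone: a staircase of four steps, 30 mm (its x) by 96 mm (its y), 10 mm high at its -y end rising by 8 mm a step to 34 mm at its +y end. Origin: centre of the underside; z up.
- probe: Loose round upright ultrasonic probe, to be left alone: steel body 33 mm diameter, 30 mm high, with a black collar and a small brass connector, 47 mm high in all. Origin: centre of the underside; z up.
There are look-alikes about, which are no part of the job. What is shaped like the square_block but red or yellow is not meant.

How it is judged:
By the outcome, as a careful person would: the job done as asked, in the order asked, and still so for the second after the job is handed in, with the robot touching nothing.
It also fails if it takes over 120 s, if anything falls off the work surface, if the arm or the gripper's body presses on something with over 40 N, if the wrist force passes 120 N, or if a joint passes its speed limit or range.

## Working session

There is one attempt and no reset: what is moved stays moved. The work goes in short steps, Python scripts to look and compute and a tool call to move; the robot and the scene stay as the last step left them, time stands still between calls to the robot, and variables do not carry over. Pictures are saved under pics/ and viewed, at most 14 in all, crops included, and the job is handed in when it is done.

Besides the shell and the picture viewer there is one more tool, called after "Call:" as a command line: name --argument value ..., lists and objects as JSON in quotes. play_rows: Moves the arm, as the interface text tells. Its arguments: {"type":"object","properties":{"rows":{"type":"array"},"force":{"type":"number"}},"required":["rows"]}

```bash
mkdir -p pics
python3 - <<'E'
from rig import *
import cv2
for n in ("top","scene"):
    im=snapshot(n); cv2.imwrite(f"pics/{n}0.png",im[:,:,::-1]); print(n,calibration(n))
s=observe(); print(s)
try: print(grip_point_offset)
except Exception as e: print(e)
E
ls
```

```text
top {'vertical_fov': 52.876613979216984, 'cx': 286.78839642277677, 'cy': 211.6050849402909, 'world_to_cam': array([[-0.01772993, -0.99978212, -0.01101628,  0.08871598],
       [-0.99132664,  0.01901284, -0.13003848,  0.50908065],
       [ 0.1302196 ,  0.00861516, -0.99144775,  1.06838886],
       [ 0.        ,  0.        ,  0.        ,  1.        ]])}
scene {'vertical_fov': 55.6466824681316, 'cx': 276.5608159518215, 'cy': 208.0577896064789, 'world_to_cam': array([[ 0.69543314,  0.71858909,  0.00156813, -0.39842602],
       [ 0.51112654, -0.49311966, -0.70397632, -0.20495436],
       [-0.50509643,  0.49036998, -0.71022171,  1.52332299],
       [ 0.        ,  0.        ,  0.        ,  1.        ]])}
{'time': 0.1, 'q': array([60.79252897, 26.83148744, -0.66492532, 91.87370131,  0.34547823,
       61.38735324, -3.2252424 ]), 'qd': array([ 0.08674134, -0.19594035, -0.00312465, -0.11644162, -0.06198666,
        0.01652383,  0.1067244 ]), 'effort': array([ 1.37228617e-03, -5.21649599e+01, -1.20853973e-02, -2.44366497e+01,
       -5.66745352e-02,  1.40672748e-02,  6.64670324e-05]), 'ee_pos': array([ 0.29220328, -0.58004303,  0.21374362]), 'eef_rot': array([[ 8.93045688e-01,  4.49965226e-01, -8.33386339e-04],
       [ 4.49965977e-01, -8.93044687e-01,  1.34391426e-03],
       [-1.39536560e-04, -1.57517233e-03, -9.99998750e-01]]), 'force': array([-0.18843955,  0.24602765,  0.0789373 ]), 'torque': array([ 0.06033989,  0.00608979, -0.00759443]), 'finger_force': 0.0, 'gripper_width': 1.0006501310382914}
0.0187
pics
```

View pics/top0.png

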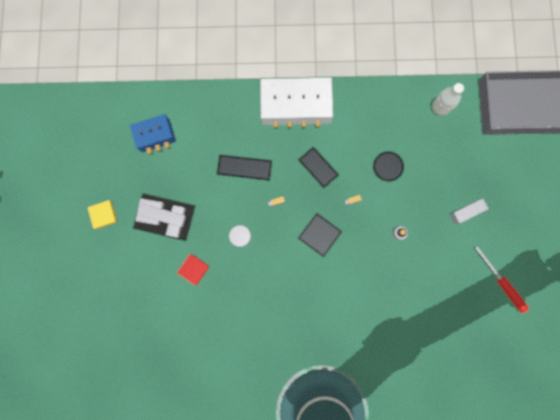

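View pics/scene0.png

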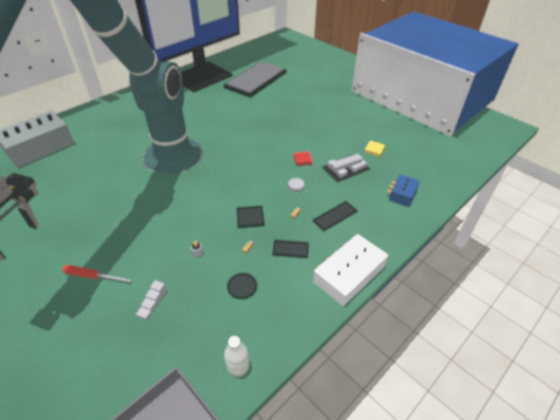

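The top view shows the pile on its mat at (165,217) and the disc at (240,236). The nests are long (245,167), short (318,167), round (389,166) and square (320,235). The step block is at (470,211) and the probe at (401,233). There are three square candidates: grey in the pile (about 148,212), red (193,269) and yellow (102,214). The grey one in the pile fits, because red and yellow are excluded. I'll check it in an enlarged crop.

```bash
cat > h.py <<'E'
from rig import *
import cv2, numpy as np
def ray(n,uv,z):
    c=calibration(n); f=210/np.tan(np.radians(c["vertical_fov"]/2)); T=c["world_to_cam"]; R,t=T[:3,:3],T[:3,3]
    o=-R.T@t; uv=np.atleast_2d(np.asarray(uv,float))
    d=np.c_[(uv[:,0]-c["cx"])/f,(uv[:,1]-c["cy"])/f,np.ones(len(uv))]@R
    return (o+d*((z-o[2])/d[:,2])[:,None])[:,:2]
def rect(n,cnt,z):
    "min-area rectangle in world mm: centre, sides, angle of long side"
    w=ray(n,cnt.reshape(-1,2),z)*1000
    b=cv2.boxPoints(cv2.minAreaRect(w.astype(np.float32)))
    e=[b[1]-b[0],b[2]-b[1]]; L=[np.linalg.norm(v) for v in e]; k=int(L[1]>L[0])
    return b.mean(0).round(1),round(float(L[k]),1),round(float(L[1-k]),1),round(float(np.degrees(np.arctan2(e[k][1],e[k][0]))%180),1)
def blobs(mask,amin=150,amax=6000):
    cs,_=cv2.findContours(mask.astype(np.uint8),cv2.RETR_EXTERNAL,cv2.CHAIN_APPROX_NONE)
    return [c for c in cs if amin<cv2.contourArea(c)<amax]
E
python3 - <<'E'
from h import *
im=cv2.imread("pics/top0.png"); sc=cv2.imread("pics/scene0.png")
a=cv2.resize(im[185:250,120:215],None,fx=6,fy=6,interpolation=cv2.INTER_CUBIC)[:390]
b=cv2.resize(sc[145:185,315:375],None,fx=5,fy=5,interpolation=cv2.INTER_CUBIC)
o=np.zeros((600,600,3),np.uint8); o[:390,:570]=a; o[395:595,:300]=b
cv2.imwrite("pics/crop0.png",o)
hsv=cv2.cvtColor(im,cv2.COLOR_BGR2HSV)
m=(hsv[...,2]<75)&(hsv[...,1]<110); m[:,450:]=0;m[330:]=0
for c in blobs(m): print("dark",np.mean(c.reshape(-1,2),0).round(1),rect("top",c,.009))
m=(hsv[...,1]<70)&(hsv[...,2]>110);m[:130]=0;m[330:]=0
for c in blobs(m,80): print("light",np.mean(c.reshape(-1,2),0).round(1),rect("top",c,.018),rect("top",c,.039))
E
```

```text
dark [150.6 227.5] (array([482.8, 444.7], dtype=float32), 82.7, 28.4, 76.1)
dark [174.1 210.3] (array([507. , 408.1], dtype=float32), 141.6, 92.3, 75.5)
light [192.7 269.3] (array([365.9, 327.5], dtype=float32), 69.5, 67.5, 56.0) (array([365.9, 322.7], dtype=float32), 68.2, 66.2, 56.0)
light [487.7 262.2] (array([ 370.6, -438.9], dtype=float32), 100.1, 12.6, 34.5) (array([ 370.5, -429.2], dtype=float32), 98.2, 12.4, 34.5)
light [400.  232.5] (array([ 451.8, -215.3], dtype=float32), 39.6, 34.2, 88.9) (array([ 450.2, -209.9], dtype=float32), 38.8, 33.5, 88.9)
light [239.5 235.6] (array([451.8, 205. ], dtype=float32), 60.1, 59.2, 44.5) (array([450.2, 202.4], dtype=float32), 59.0, 58.1, 44.5)
light [319.6 234.7] (array([449.9,  -5.7], dtype=float32), 71.0, 69.6, 52.0) (array([448.3,  -4.3], dtype=float32), 69.6, 68.2, 52.0)
light [469.  211.1] (array([ 504.6, -400.8], dtype=float32), 103.4, 36.0, 115.1) (array([ 502. , -391.8], dtype=float32), 101.4, 35.3, 115.1)
light [161.  216.2] (array([503.3, 417.9], dtype=float32), 133.0, 86.5, 75.7) (array([500.7, 411.3], dtype=float32), 130.5, 84.8, 75.7)
light [276.3 201. ] (array([541.8, 107.2], dtype=float32), 47.9, 22.1, 107.5) (array([538.5, 106.5], dtype=float32), 47.0, 21.7, 107.5)
light [352.9 199.4] (array([541.3, -95.6], dtype=float32), 49.0, 21.1, 107.5) (array([538. , -92.4], dtype=float32), 48.1, 20.7, 107.5)
```

View pics/crop0.png

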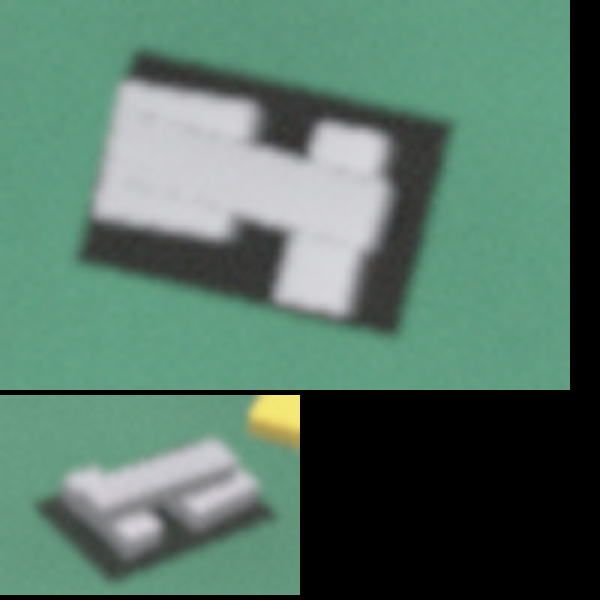

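The crop confirms it. The grey square lies under the left (+y) half of the long bar and the short bar under the right half. Next I'll measure the nests and the pile more exactly.

```bash
cat > m.py <<'E'
from h import *
im=cv2.imread("pics/top0.png"); up=8
# nests
lab=cv2.cvtColor(im,cv2.COLOR_BGR2LAB).astype(int)
a=lab[...,1]-128
print("a cloth",a[300,150],"nest",a[167,245],a[235,320],"L",lab[300,150,0],lab[167,245,0],lab[235,320,0])
m=(a>a[300,150]*0.5)&(lab[...,0]<110); m[:140]=0;m[260:]=0;m[:,:120]=0;m[:,450:]=0
for c in blobs(m,300): print("dark",np.mean(c.reshape(-1,2),0).round(1),rect("top",c,.009))
# pile
y0,y1,x0,x1=185,250,125,205
g=cv2.resize(im[y0:y1,x0:x1],None,fx=up,fy=up,interpolation=cv2.INTER_CUBIC)
h=cv2.cvtColor(g,cv2.COLOR_BGR2HSV)
m=((h[...,1]<60)&(h[...,2]>135)).astype(np.uint8)
c=max(blobs(m,1000,1e9),key=cv2.contourArea)
p=cv2.approxPolyDP(c,10,True).reshape(-1,2)
uv=(p+.5)/up-.5+[x0,y0]
for q,w1,w2 in zip(uv,ray("top",uv,.021),ray("top",uv,.039)): print(q.round(1),(w1*1000).round(1),(w2*1000).round(1))
v=cv2.createCLAHE(4,(4,4)).apply(cv2.cvtColor(g,cv2.COLOR_BGR2GRAY))
v=cv2.cvtColor(v,cv2.COLOR_GRAY2BGR)
for q in p: cv2.circle(v,tuple(int(t) for t in q),3,(0,0,255),-1)
cv2.imwrite("pics/pile.png",v)
E
python3 m.py
```

```text
a cloth -26 nest -1 -1 L 152 97 122
dark [319.8 234.3] (array([451.5,  -6.3], dtype=float32), 83.3, 82.8, 142.2)
dark [173.8 210.8] (array([507.1, 408.3], dtype=float32), 144.9, 94.9, 75.5)
dark [243.8 167.1] (array([637.8, 193.6], dtype=float32), 141.9, 53.1, 82.3)
dark [388.2 166.1] (array([ 633. , -195.9], dtype=float32), 77.8, 75.5, 177.4)
dark [318.4 166.8] (array([634.5,  -7.6], dtype=float32), 102.6, 53.3, 40.1)
[139.7 197.9] [556.5 470.2] [553.4 463.7]
[134.3 219.9] [497.8 482.9] [495.7 476.1]
[154.8 224.3] [485.2 428.2] [483.2 422.4]
[159.6 221.1] [493.6 415.8] [491.5 410.2]
[166.1 222.6] [489.2 398.5] [487.3 393.2]
[167.6 224.4] [484.2 394.5] [482.3 389.2]
[165.4 234.4] [457.9 399.6] [456.4 394.2]
[177.3 236.7] [451.4 368.2] [450.  363.3]
[183.9 219.6] [496.3 351.4] [494.2 346.8]
[183.8 207.6] [528.3 352.1] [525.7 347.5]
[173.3 205.1] [535.6 380.2] [532.8 375.1]
[169.3 210.8] [520.4 390.5] [517.9 385.3]
[161.9 208.1] [528.1 410.3] [525.5 404.7]
[162.4 203.2] [541.2 409.2] [538.3 403.7]
[160.6 201.3] [546.3 414.3] [543.4 408.7]
```

View pics/pile.png

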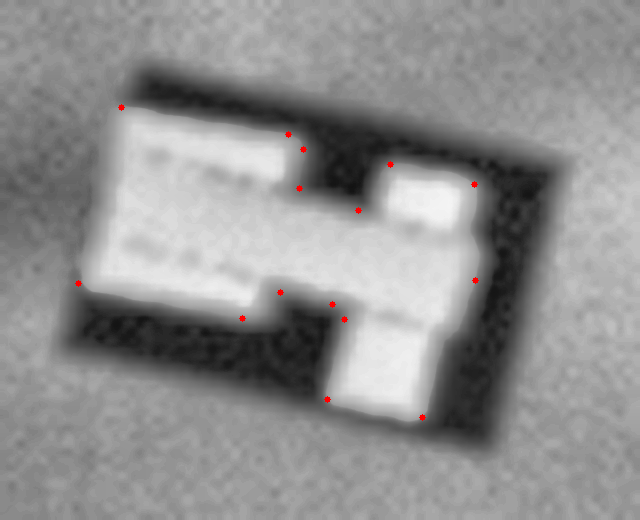

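```bash
cat > m2.py <<'E'
from h import *
import sys
for n,f in(("top","pics/top0.png"),("scene","pics/scene0.png")):
    im=cv2.imread(f); lab=cv2.cvtColor(im,cv2.COLOR_BGR2LAB).astype(int)
    m=(lab[...,1]-128>-13)&(lab[...,0]<140)
    for c in blobs(m,200,3000):
        r=rect(n,c,.009 if n=="top" else .007)
        if r[1]<170 and r[0][0]>400 and r[0][0]<700 and abs(r[0][1])<500: print(n,np.mean(c.reshape(-1,2),0).round(1),r)
im=cv2.imread("pics/top0.png"); g=cv2.GaussianBlur(cv2.cvtColor(im,cv2.COLOR_BGR2GRAY).astype(float),(0,0),.5)
E=[]
for u in (163,164,165,166,167,168):
    col=g[:,u]; hi=col[213:217].mean(); r=[]
    for s in(-1,1):
        seg=[col[215+s*k] for k in range(13)]; k0=int(np.argmin(seg[:12])); th=(hi+seg[k0])/2
        k=next(i for i in range(13) if seg[i]<th); fr=(seg[k-1]-th)/(seg[k-1]-seg[k]); r.append(215+s*(k-1+fr))
    w=ray("top",[[u,r[0]],[u,r[1]]],.039)*1000; print(u,np.round(r,2),w.round(1).tolist())
# faint inner lines read off pile.png (x/8+125, y/8+185)
for L in ([(150,155),(260,185),(360,212),(430,228)],[(130,242),(255,278),(335,305),(420,320)]):
    p=(np.array(L)+.5)/8-.5+[125,185]; w=ray("top",p,.039)*1000; k=np.polyfit(w[:,1],w[:,0],1); print("line x(405)",np.polyval(k,405).round(1),"ang",90-np.degrees(np.arctan(k[0])).round(1))
E
python3 m2.py
```

```text
top [151.3 227.1] (array([482.7, 443.6], dtype=float32), 87.6, 32.8, 77.7)
top [319.8 234.6] (array([451.5,  -6.6], dtype=float32), 83.4, 82.9, 142.6)
top [173.6 212.5] (array([506.6, 408.4], dtype=float32), 144.9, 96.1, 75.5)
top [243.8 167.1] (array([637.8, 193.6], dtype=float32), 141.9, 53.1, 82.3)
top [388.2 166.1] (array([ 633. , -195.9], dtype=float32), 77.8, 75.5, 177.4)
top [318.4 166.8] (array([634.5,  -7.6], dtype=float32), 102.6, 53.3, 40.1)
scene [241.9 285.6] (array([ 638.3, -196.4], dtype=float32), 82.1, 77.7, 138.0)
scene [290.3 248.6] (array([639.6,  -7.4], dtype=float32), 102.4, 59.5, 40.0)
scene [250.  216.5] (array([456.2,  -6.4], dtype=float32), 88.7, 81.4, 142.8)
scene [334.7 215.4] (array([643.2, 194.5], dtype=float32), 146.2, 57.0, 82.3)
scene [345.5 171.4] (array([513.2, 409.5], dtype=float32), 148.3, 98.5, 75.5)
163 [209.13 221.87] [[522.6, 401.9], [489.2, 401.2]]
164 [209.11 222.24] [[522.6, 399.3], [488.2, 398.6]]
165 [209.33 222.42] [[522.0, 396.6], [487.7, 396.0]]
166 [209.63 222.52] [[521.2, 394.0], [487.4, 393.4]]
167 [209.91 222.47] [[520.4, 391.4], [487.4, 390.8]]
168 [210.19 222.37] [[519.6, 388.8], [487.7, 388.2]]
line x(405) 523.4 ang 74.2
line x(405) 492.3 ang 73.6
```

Call:
play_rows --rows '[{"gripper": -1,"x": 0.8,"y": 0.5,"z": 0,"roll": 0},{"gripper": -1,"x": 0.9,"y": 0.9,"z": 0,"roll": 0.3},{"gripper": -1,"x": 0.9,"y": 0.9,"z": 0,"roll": 0.3},{"gripper": -1,"x": 0.9,"y": 0.9,"z": 0,"roll": 0.3},{"gripper": -1,"x": 0.8,"y": 1,"z": 0,"roll": 0.3},{"gripper": -1,"x": 0,"y": 1,"z": 0,"roll": 0.3},{"gripper": -1,"x": 0,"y": 1,"z": 0,"roll": 0.3},{"gripper": -1,"x": 0,"y": 1,"z": 0,"roll": 0.3},{"gripper": -1,"x": 0,"y": 1,"z": 0,"roll": 0.3},{"gripper": -1,"x": 0,"y": 1,"z": 0,"roll": 0.3},{"gripper": -1,"x": 0,"y": 1,"z": 0,"roll": 0.3},{"gripper": -1,"x": 0,"y": 1,"z": 0,"roll": 0.3},{"gripper": -1,"x": 0,"y": 1,"z": 0,"roll": 0.3},{"gripper": -1,"x": 0,"y": 1,"z": 0,"roll": 0.3},{"gripper": -1,"x": 0,"y": 1,"z": 0,"roll": 0.3},{"gripper": -1,"x": 0,"y": 1,"z": 0,"roll": 0.3},{"gripper": -1,"x": 0,"y": 1,"z": 0,"roll": 0.2},{"gripper": -1,"x": 0,"y": 1,"z": 0,"roll": 0},{"gripper": -1,"x": 0,"y": 1,"z": 0,"roll": 0},{"gripper": -1,"x": 0,"y": 0.5,"z": 0,"roll": 0}]' --force 5

```text
time: 2.6
ee_pos: [0.5029, 0.3539, 0.2141]
eef_rot: [[0.277, 0.961, -0.001], [0.961, -0.277, 0.001], [0.0, -0.001, -1.0]]
force: [1.0, -0.9, 0.3]
gripper_width: 1.002
finger_force: 0.0
```

Call:
play_rows --rows '[{"gripper": -1,"x": 0,"y": 0.5,"z": 0,"roll": 0},{"gripper": -1,"x": 0,"y": 0.5,"z": -0.5,"roll": 0},{"gripper": -0.5,"x": 0,"y": 0,"z": -0.8,"roll": 0},{"gripper": -0.3,"x": 0,"y": 0,"z": -0.8,"roll": 0},{"gripper": -0.2,"x": 0,"y": 0,"z": -0.6,"roll": 0},{"gripper": -0.2,"x": 0,"y": 0,"z": 0,"roll": 0},{"gripper": -0.2,"x": 0,"y": 0,"z": 0,"roll": 0}]'

```text
time: 3.48
ee_pos: [0.5045, 0.4015, 0.0806]
eef_rot: [[0.28, 0.96, 0.001], [0.96, -0.28, 0.001], [0.001, 0.001, -1.0]]
force: [0.0, 0.3, 0.8]
gripper_width: 0.602
finger_force: 0.0
```

Call:
play_rows --rows '[{"gripper": -0.2,"x": 0.07,"y": 0.07,"z": 0,"roll": 0},{"gripper": -0.2,"x": 0,"y": 0,"z": -0.35,"roll": 0},{"gripper": -0.2,"x": 0,"y": 0,"z": -0.35,"roll": 0},{"gripper": -0.2,"x": 0,"y": 0,"z": -0.2,"roll": 0},{"gripper": -0.2,"x": 0,"y": 0,"z": -0.12,"roll": 0},{"gripper": -0.2,"x": 0,"y": 0,"z": 0,"roll": 0},{"gripper": -0.2,"x": 0,"y": 0,"z": 0,"roll": 0}]'

```text
time: 4.35
ee_pos: [0.5078, 0.4047, 0.029]
eef_rot: [[0.28, 0.96, 0.001], [0.96, -0.28, 0.001], [0.001, 0.0, -1.0]]
force: [0.6, -0.2, -0.5]
gripper_width: 0.602
finger_force: 0.0
```

Run:
```python
from h import *
im=snapshot("top")[:,:,::-1]; sc=snapshot("scene")[:,:,::-1]
a=cv2.resize(im[170:260,115:215],None,fx=4,fy=4,interpolation=cv2.INTER_CUBIC)
b=cv2.resize(sc[120:200,300:400],None,fx=4,fy=4,interpolation=cv2.INTER_CUBIC)
o=np.zeros((360,800,3),np.uint8);o[:,:400]=a;o[:320,400:]=b
cv2.imwrite("pics/g1.png",o)
```

```text
(no output)
```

View pics/g1.png

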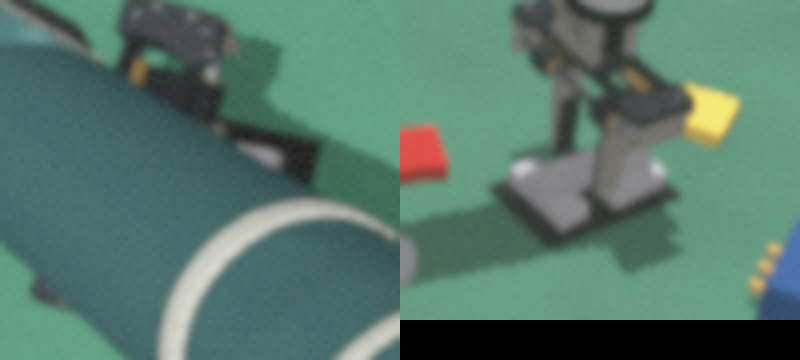

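The arm hides the pile in the top view. In the scene view the fingers straddle the long bar around (585,180) of the crop, over the gap. Now I'll close gently while watching the side force.

Call:
play_rows --rows '[{"gripper": 0.1,"x": 0,"y": 0,"z": 0,"roll": 0},{"gripper": 0.28,"x": 0,"y": 0,"z": 0,"roll": 0},{"gripper": 0.28,"x": 0,"y": 0,"z": 0,"roll": 0},{"gripper": 0.28,"x": 0,"y": 0,"z": 0,"roll": 0}]' --force 4

```text
time: 4.95
ee_pos: [0.5076, 0.4044, 0.0286]
eef_rot: [[0.28, 0.96, 0.0], [0.96, -0.28, 0.0], [0.0, 0.0, -1.0]]
force: [0.3, -0.0, 1.3]
gripper_width: 0.359
finger_force: 0.0
```

No side contact at 33 mm, so the error is under 1.5 mm. Closing, then gripping firmly.

Call:
play_rows --rows '[{"gripper": 0.36,"x": 0,"y": 0,"z": 0,"roll": 0},{"gripper": 0.5,"x": 0,"y": 0,"z": 0,"roll": 0},{"gripper": 0.6,"x": 0,"y": 0,"z": 0,"roll": 0},{"gripper": 0.6,"x": 0,"y": 0,"z": 0,"roll": 0}]' --force 30

```text
time: 5.45
ee_pos: [0.5078, 0.4043, 0.0286]
eef_rot: [[0.28, 0.96, 0.0], [0.96, -0.28, -0.0], [0.0, 0.0, -1.0]]
force: [0.1, -0.1, 0.5]
gripper_width: 0.324
finger_force: 30.0
```

Call:
play_rows --rows '[{"gripper": 0.6,"x": 0,"y": 0,"z": 0.1,"roll": 0},{"gripper": 0.6,"x": 0,"y": 0,"z": 0.2,"roll": 0},{"gripper": 0.6,"x": 0,"y": 0,"z": 0.4,"roll": 0},{"gripper": 0.6,"x": 0,"y": 0,"z": 0.5,"roll": 0},{"gripper": 0.6,"x": 0,"y": 0,"z": 0.5,"roll": 0},{"gripper": 0.6,"x": 0,"y": 0,"z": 0.3,"roll": 0},{"gripper": 0.6,"x": 0,"y": 0,"z": 0,"roll": 0}]'

```text
time: 6.32
ee_pos: [0.5082, 0.405, 0.1304]
eef_rot: [[0.28, 0.96, 0.002], [0.96, -0.28, 0.002], [0.002, 0.002, -1.0]]
force: [-0.1, 0.3, -5.2]
gripper_width: 0.325
finger_force: 30.0
```

Run:
```python
from h import *
print(observe()["ee_pos"].round(4),observe()["force"].round(1))
im=snapshot("top")[:,:,::-1]; sc=snapshot("scene")[:,:,::-1]
cv2.imwrite("pics/top2.png",im);cv2.imwrite("pics/scene2.png",sc)
a=cv2.resize(im[170:260,115:215],None,fx=3,fy=3,interpolation=cv2.INTER_CUBIC)
b=cv2.resize(sc[105:205,290:390],None,fx=5,fy=5,interpolation=cv2.INTER_CUBIC)
o=np.zeros((500,800,3),np.uint8);o[:270,:300]=a;o[:,300:]=b
cv2.imwrite("pics/g2.png",o)
```

```text
[0.5082 0.405  0.1304] [-0.1  0.3 -5.2]
```

View pics/g2.png

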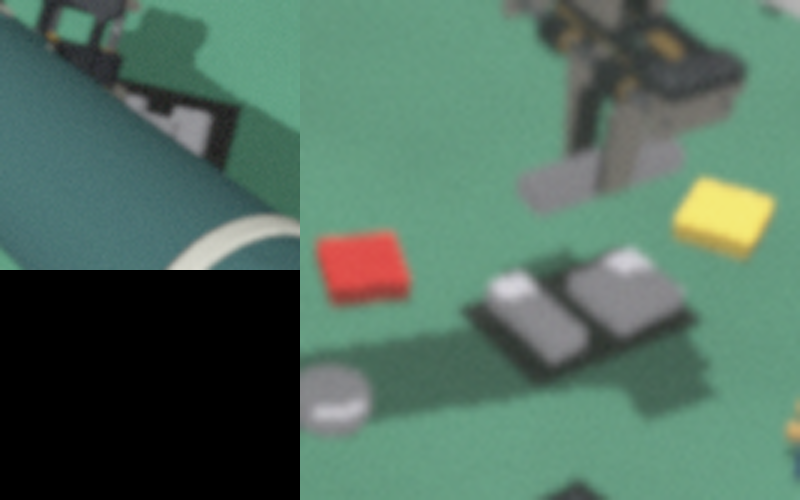

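The long bar is held level and clear, and the two lower blocks have stayed in place. Next is the bar's offset along the gripper, from its lower front corners at crop (537,213) and (686,162).

Run:
```python
from h import *
p=np.array([[290+237/5,105+213/5],[290+386/5,105+162/5]])-.4
w=ray("scene",p,.123)*1000; print(w.round(1),np.linalg.norm(w[1]-w[0]))
d=np.array([.28,.96]); print((w-[508.2,405])@d, (w-[508.2,405])@[.96,-.28], observe()["torque"].round(3))
```

```text
[[504.8 351.8]
 [539.1 472.9]] 125.91372971479917
[-52.04923029  73.86056116] [11.60933643 10.6134706 ] [-0.072 -0.02   0.012]
```

```bash
cat > m3.py <<'E'
from h import *
im=cv2.imread("pics/scene2.png"); x0,y0=315,118
g=cv2.resize(im[y0:160,x0:380],None,fx=12,fy=12,interpolation=cv2.INTER_CUBIC)
# predicted corners for s=0 / 6 / 12, drawn for comparison
c=calibration("scene");f=210/np.tan(np.radians(c["vertical_fov"]/2));T=c["world_to_cam"]
for s,col in((0,(0,0,255)),(6,(0,255,255)),(12,(255,0,0))):
    for a in(-60,60):
        for l,z in((15,.123),(15,.141)):
            X=np.array([.5082+(.28*(a+s)+.96*l)/1000,.405+(.96*(a+s)-.28*l)/1000,z,1]); q=T@X
            u=(c["cx"]+f*q[0]/q[2]-x0+.5)*12,(c["cy"]+f*q[1]/q[2]-y0+.5)*12
            cv2.circle(g,(int(u[0]),int(u[1])),3,col,-1)
cv2.imwrite("pics/g3.png",g)
E
python3 m3.py
```

```text
(no output)
```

View pics/g3.png

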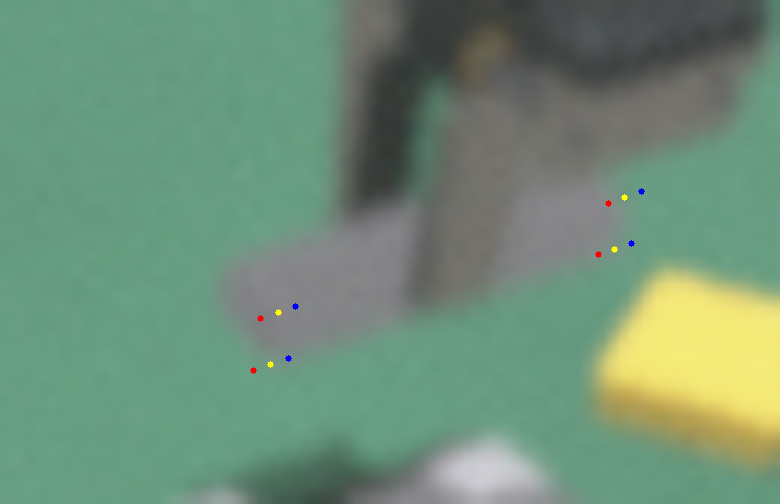

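Call:
play_rows --rows '[{"gripper": 0.6,"x": 0.2,"y": -0.32,"z": 0,"roll": 0.04},{"gripper": 0.6,"x": 0.4,"y": -0.7,"z": 0,"roll": 0.1},{"gripper": 0.6,"x": 0.5,"y": -0.8,"z": 0,"roll": 0.2},{"gripper": 0.6,"x": 0.5,"y": -0.8,"z": 0,"roll": 0.2},{"gripper": 0.6,"x": 0.5,"y": -0.8,"z": 0,"roll": 0.2},{"gripper": 0.6,"x": 0.4,"y": -0.7,"z": 0,"roll": 0.1},{"gripper": 0.6,"x": 0.1,"y": -0.2,"z": 0,"roll": 0},{"gripper": 0.6,"x": 0,"y": 0,"z": -0.5,"roll": 0},{"gripper": 0.6,"x": 0,"y": 0,"z": -0.6,"roll": 0},{"gripper": 0.6,"x": 0,"y": 0,"z": -0.4,"roll": 0},{"gripper": 0.6,"x": 0,"y": 0,"z": 0,"roll": 0},{"gripper": 0.6,"x": 0,"y": 0,"z": 0,"roll": 0}]'

```text
time: 7.92
ee_pos: [0.6383, 0.189, 0.0545]
eef_rot: [[0.136, 0.991, 0.001], [0.991, -0.136, 0.001], [0.001, 0.001, -1.0]]
force: [-1.0, -0.7, -4.5]
gripper_width: 0.324
finger_force: 30.0
```

Run:
```python
from h import *
im=snapshot("top")[:,:,::-1]; sc=snapshot("scene")[:,:,::-1]
a=cv2.resize(im[130:200,200:290],None,fx=4,fy=4,interpolation=cv2.INTER_CUBIC)
b=cv2.resize(sc[170:250,290:380],None,fx=4,fy=4,interpolation=cv2.INTER_CUBIC)
o=np.zeros((330,730,3),np.uint8);o[:280,:360]=a;o[:320,370:]=b
cv2.imwrite("pics/g4.png",o)
```

```text
(no output)
```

View pics/g4.png

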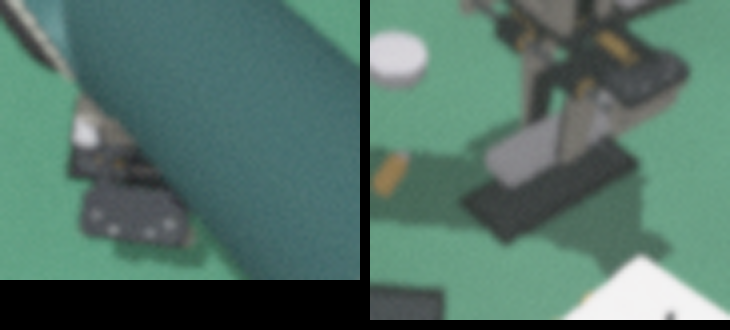

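The bar hangs aligned above the long nest (crop 550,190). Lowering.

Call:
play_rows --rows '[{"gripper": 0.6,"x": 0,"y": 0,"z": -0.3,"roll": 0},{"gripper": 0.6,"x": 0,"y": 0,"z": -0.3,"roll": 0},{"gripper": 0.6,"x": 0,"y": 0,"z": -0.15,"roll": 0},{"gripper": 0.6,"x": 0,"y": 0,"z": -0.05,"roll": 0},{"gripper": 0.6,"x": 0,"y": 0,"z": -0.02,"roll": 0},{"gripper": 0.6,"x": 0,"y": 0,"z": -0.01,"roll": 0},{"gripper": 0.6,"x": 0,"y": 0,"z": 0,"roll": 0},{"gripper": 0.6,"x": 0,"y": 0,"z": 0,"roll": 0}]'

```text
time: 9.02
ee_pos: [0.6378, 0.1884, 0.0124]
eef_rot: [[0.137, 0.991, 0.0], [0.991, -0.137, 0.0], [0.0, 0.0, -1.0]]
force: [-0.1, 0.5, -4.6]
gripper_width: 0.323
finger_force: 30.0
```

Call:
play_rows --rows '[{"gripper": 0.6,"x": 0,"y": 0,"z": -0.01,"roll": 0},{"gripper": 0.6,"x": 0,"y": 0,"z": -0.01,"roll": 0},{"gripper": 0.6,"x": 0,"y": 0,"z": 0,"roll": 0}]'

```text
time: 9.4
ee_pos: [0.6377, 0.1884, 0.0116]
eef_rot: [[0.137, 0.991, 0.0], [0.991, -0.137, -0.0], [-0.0, 0.0, -1.0]]
force: [-1.2, -0.4, -0.3]
gripper_width: 0.321
finger_force: 30.0
```

Call:
play_rows --rows '[{"gripper": 0.3,"x": 0,"y": 0,"z": 0,"roll": 0},{"gripper": 0.2,"x": 0,"y": 0,"z": 0,"roll": 0},{"gripper": 0.1,"x": 0,"y": 0,"z": 0,"roll": 0},{"gripper": 0.1,"x": 0,"y": 0,"z": 0.1,"roll": 0},{"gripper": 0,"x": 0,"y": 0,"z": 0.3,"roll": 0},{"gripper": -0.3,"x": 0,"y": 0,"z": 0.7,"roll": 0},{"gripper": -0.6,"x": 0,"y": 0,"z": 1,"roll": 0},{"gripper": -1,"x": 0,"y": -1,"z": 0.4,"roll": 0},{"gripper": -1,"x": 0,"y": -1,"z": 0,"roll": 0},{"gripper": -1,"x": 0,"y": -1,"z": 0,"roll": 0},{"gripper": -1,"x": 0,"y": 0,"z": 0,"roll": 0}]'

```text
time: 10.78
ee_pos: [0.6382, 0.032, 0.1371]
eef_rot: [[0.145, 0.989, 0.001], [0.989, -0.145, -0.003], [-0.003, 0.002, -1.0]]
force: [0.1, 0.3, -0.4]
gripper_width: 1.0
finger_force: 0.0
```

```bash
cat > m4.py <<'E'
from h import *
import sys
im=snapshot("top")[:,:,::-1].copy(); cv2.imwrite("pics/t_%s.png"%sys.argv[1],im)
def light(box,z,up=8):
    x0,y0,x1,y1=box
    g=cv2.resize(im[y0:y1,x0:x1],None,fx=up,fy=up,interpolation=cv2.INTER_CUBIC); h=cv2.cvtColor(g,cv2.COLOR_BGR2HSV)
    m=(h[...,1]<60)&(h[...,2]>125)
    for c in blobs(m,3000,1e9):
        c=(c.reshape(-1,2)+.5)/up-.5+[x0,y0]; print(c.mean(0).round(1),rect("top",c,z))
light((125,185,205,250),.021); light((222,220,258,252),.018); light((205,140,285,195),.022)
E
python3 m4.py a
```

```text
[174.9 221.2] (array([492.8, 375.2], dtype=float32), 84.9, 35.9, 167.5)
[148.5 211.3] (array([520.6, 445.2], dtype=float32), 66.6, 64.5, 78.4)
[239.5 235.6] (array([451.6, 205.1], dtype=float32), 61.3, 60.0, 89.6)
[244.  166.5] (array([636.3, 192.1], dtype=float32), 125.8, 36.8, 81.9)
```

View pics/t_a.png

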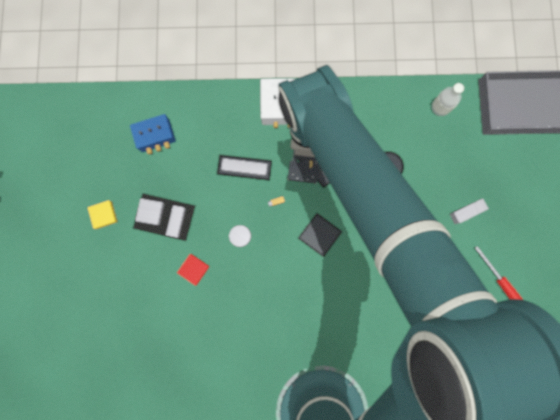

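The long bar now lies in its nest at (244,166). The square is free at (149,211) and the short bar at (175,221). Square block next.

Call:
play_rows --rows '[{"gripper": -1,"x": -0.1,"y": 0.4,"z": 0,"roll": 0},{"gripper": -1,"x": -0.2,"y": 0.8,"z": 0,"roll": 0},{"gripper": -1,"x": -0.25,"y": 1,"z": 0,"roll": -0.1},{"gripper": -1,"x": -0.3,"y": 1,"z": 0,"roll": -0.1},{"gripper": -1,"x": -0.3,"y": 1,"z": 0,"roll": -0.1},{"gripper": -1,"x": -0.3,"y": 1,"z": 0,"roll": 0},{"gripper": -1,"x": -0.3,"y": 1,"z": 0,"roll": 0},{"gripper": -1,"x": -0.3,"y": 1,"z": 0,"roll": 0},{"gripper": -1,"x": -0.2,"y": 0.8,"z": 0,"roll": 0},{"gripper": -1,"x": -0.1,"y": 0.3,"z": -0.3,"roll": 0},{"gripper": -1,"x": 0,"y": 0,"z": -0.6,"roll": 0},{"gripper": -1,"x": 0,"y": 0,"z": -0.6,"roll": 0},{"gripper": -1,"x": 0,"y": 0,"z": 0,"roll": 0},{"gripper": -1,"x": 0,"y": 0,"z": 0,"roll": 0}]'

```text
time: 12.58
ee_pos: [0.5201, 0.4538, 0.0617]
eef_rot: [[0.188, 0.982, 0.0], [0.982, -0.188, 0.001], [0.001, 0.0, -1.0]]
force: [0.4, 0.9, -0.4]
gripper_width: 0.998
finger_force: 0.0
```

Call:
play_rows --rows '[{"gripper": -1,"x": 0.03,"y": -0.12,"z": 0,"roll": -0.08},{"gripper": -1,"x": 0,"y": 0,"z": -0.4,"roll": 0},{"gripper": -1,"x": 0,"y": 0,"z": -0.35,"roll": 0},{"gripper": -1,"x": 0,"y": 0,"z": -0.2,"roll": 0},{"gripper": -1,"x": 0,"y": 0,"z": -0.07,"roll": 0},{"gripper": -0.7,"x": 0,"y": 0,"z": 0,"roll": 0},{"gripper": -0.5,"x": 0,"y": 0,"z": 0,"roll": 0},{"gripper": -0.3,"x": 0,"y": 0,"z": 0,"roll": 0},{"gripper": 0,"x": 0,"y": 0,"z": 0,"roll": 0},{"gripper": 0,"x": 0,"y": 0,"z": 0,"roll": 0}]' --force 20

```text
time: 13.82
ee_pos: [0.5217, 0.4477, 0.0106]
eef_rot: [[0.202, 0.979, 0.0], [0.979, -0.202, 0.0], [0.0, 0.0, -1.0]]
force: [0.2, -0.7, 2.6]
gripper_width: 0.652
finger_force: 20.0
```

Call:
play_rows --rows '[{"gripper": 0,"x": 0,"y": 0,"z": 0.1,"roll": 0},{"gripper": 0,"x": 0,"y": 0,"z": 0.4,"roll": 0},{"gripper": 0,"x": 0,"y": 0,"z": 0.8,"roll": 0},{"gripper": 0,"x": 0,"y": -0.2,"z": 0.7,"roll": 0},{"gripper": 0,"x": -0.1,"y": -0.6,"z": 0,"roll": -0.2},{"gripper": 0,"x": -0.15,"y": -0.9,"z": 0,"roll": -0.3},{"gripper": 0,"x": -0.15,"y": -0.9,"z": 0,"roll": -0.3},{"gripper": 0,"x": -0.15,"y": -0.9,"z": 0,"roll": -0.3},{"gripper": 0,"x": -0.15,"y": -0.9,"z": 0,"roll": -0.3},{"gripper": 0,"x": -0.15,"y": -0.9,"z": 0,"roll": -0.3},{"gripper": 0,"x": -0.15,"y": -0.9,"z": 0,"roll": -0.3},{"gripper": 0,"x": -0.15,"y": -0.9,"z": 0,"roll": -0.3},{"gripper": 0,"x": -0.15,"y": -0.9,"z": 0,"roll": -0.3},{"gripper": 0,"x": -0.08,"y": -0.7,"z": 0,"roll": 0},{"gripper": 0,"x": 0,"y": -0.38,"z": -0.4,"roll": 0},{"gripper": 0,"x": 0,"y": 0,"z": -0.6,"roll": 0},{"gripper": 0,"x": 0,"y": 0,"z": 0,"roll": 0},{"gripper": 0,"x": 0,"y": 0,"z": 0,"roll": 0}]' --force 30

```text
time: 16.08
ee_pos: [0.4534, -0.006, 0.0613]
eef_rot: [[0.61, 0.792, 0.002], [0.792, -0.61, 0.0], [0.001, 0.001, -1.0]]
force: [0.1, 1.2, -5.4]
gripper_width: 0.648
finger_force: 30.0
```

Call:
play_rows --rows '[{"gripper": 0,"x": -0.02,"y": -0.01,"z": -0.4,"roll": 0},{"gripper": 0,"x": 0,"y": 0,"z": -0.35,"roll": 0},{"gripper": 0,"x": 0,"y": 0,"z": -0.14,"roll": 0},{"gripper": 0,"x": 0,"y": 0,"z": -0.05,"roll": 0},{"gripper": 0,"x": 0,"y": 0,"z": -0.02,"roll": 0},{"gripper": 0,"x": 0,"y": 0,"z": -0.01,"roll": 0},{"gripper": 0,"x": 0,"y": 0,"z": -0.01,"roll": 0},{"gripper": 0,"x": 0,"y": 0,"z": 0,"roll": 0},{"gripper": 0,"x": 0,"y": 0,"z": 0,"roll": 0}]'

```text
time: 17.2
ee_pos: [0.4519, -0.0071, 0.0115]
eef_rot: [[0.611, 0.792, 0.001], [0.792, -0.611, -0.0], [0.0, 0.001, -1.0]]
force: [-1.2, -0.9, 1.9]
gripper_width: 0.65
finger_force: 30.0
```

Call:
play_rows --rows '[{"gripper": -0.33,"x": 0,"y": 0,"z": 0,"roll": 0},{"gripper": -0.4,"x": 0,"y": 0,"z": 0,"roll": 0},{"gripper": -0.5,"x": 0,"y": 0,"z": 0,"roll": 0},{"gripper": -0.5,"x": 0,"y": 0,"z": 0.1,"roll": 0},{"gripper": -0.6,"x": 0,"y": 0,"z": 0.5,"roll": 0},{"gripper": -0.8,"x": 0,"y": 0,"z": 0.9,"roll": -0.5},{"gripper": -1,"x": 0,"y": 0.6,"z": 0.5,"roll": -0.8},{"gripper": -1,"x": 0.1,"y": 0.9,"z": 0,"roll": -0.8},{"gripper": -1,"x": 0.1,"y": 0.9,"z": 0,"roll": -0.8},{"gripper": -1,"x": 0.1,"y": 0.9,"z": 0,"roll": -0.8},{"gripper": -1,"x": 0.1,"y": 0.9,"z": 0,"roll": -0.8},{"gripper": -1,"x": 0.1,"y": 0.9,"z": 0,"roll": -0.8},{"gripper": -1,"x": 0.1,"y": 0.9,"z": 0,"roll": -0.8},{"gripper": -1,"x": 0.1,"y": 0.9,"z": 0,"roll": -0.4},{"gripper": -0.4,"x": 0.1,"y": 0.6,"z": -0.4,"roll": 0},{"gripper": -0.2,"x": 0.05,"y": 0.15,"z": -0.6,"roll": 0},{"gripper": -0.2,"x": 0,"y": 0,"z": 0,"roll": 0},{"gripper": -0.2,"x": 0,"y": 0,"z": 0,"roll": 0}]'

```text
time: 19.45
ee_pos: [0.4945, 0.375, 0.0619]
eef_rot: [[0.976, -0.22, 0.0], [-0.22, -0.976, 0.0], [0.0, -0.0, -1.0]]
force: [0.1, -0.3, -0.1]
gripper_width: 0.607
finger_force: 0.0
```

Run:
```python
from h import *
print(observe()["q"].round(1))
im=snapshot("top")[:,:,::-1].copy(); cv2.imwrite("pics/t_b.png",im)
```

```text
[ -31.9   35.2  -11.2  101.5    9.3   44.2 -150.5]
```

Call:
play_rows --rows '[{"gripper": -0.2,"x": -0.02,"y": 0.03,"z": -0.4,"roll": 0},{"gripper": -0.2,"x": 0,"y": 0,"z": -0.35,"roll": 0},{"gripper": -0.2,"x": 0,"y": 0,"z": -0.2,"roll": 0},{"gripper": -0.2,"x": 0,"y": 0,"z": -0.07,"roll": 0},{"gripper": 0,"x": 0,"y": 0,"z": 0,"roll": 0},{"gripper": 0.2,"x": 0,"y": 0,"z": 0,"roll": 0},{"gripper": 0.4,"x": 0,"y": 0,"z": 0,"roll": 0},{"gripper": 0.6,"x": 0,"y": 0,"z": 0,"roll": 0},{"gripper": 0.6,"x": 0,"y": 0,"z": 0,"roll": 0}]' --force 20

```text
time: 20.62
ee_pos: [0.4934, 0.3771, 0.0106]
eef_rot: [[0.976, -0.219, 0.001], [-0.219, -0.976, 0.0], [0.001, -0.001, -1.0]]
force: [-0.8, -0.3, 3.7]
gripper_width: 0.323
finger_force: 20.0
```

Call:
play_rows --rows '[{"gripper": 0.6,"x": 0,"y": 0,"z": 0.1,"roll": 0},{"gripper": 0.6,"x": 0,"y": 0,"z": 0.4,"roll": 0},{"gripper": 0.6,"x": 0,"y": 0,"z": 0.8,"roll": 0.1},{"gripper": 0.6,"x": 0.1,"y": -0.3,"z": 0.7,"roll": 0.4},{"gripper": 0.6,"x": 0.3,"y": -0.8,"z": 0,"roll": 0.7},{"gripper": 0.6,"x": 0.4,"y": -0.9,"z": 0,"roll": 0.7},{"gripper": 0.6,"x": 0.4,"y": -0.9,"z": 0,"roll": 0.7},{"gripper": 0.6,"x": 0.4,"y": -0.9,"z": 0,"roll": 0.7},{"gripper": 0.6,"x": 0.4,"y": -0.9,"z": 0,"roll": 0.7},{"gripper": 0.6,"x": 0.4,"y": -0.9,"z": 0,"roll": 0.7},{"gripper": 0.6,"x": 0.3,"y": -0.9,"z": 0,"roll": 0.5},{"gripper": 0.6,"x": 0.1,"y": -0.8,"z": 0,"roll": 0.08},{"gripper": 0.6,"x": 0.04,"y": -0.39,"z": -0.4,"roll": 0},{"gripper": 0.6,"x": 0,"y": 0,"z": -0.6,"roll": 0},{"gripper": 0.6,"x": 0,"y": 0,"z": 0,"roll": 0},{"gripper": 0.6,"x": 0,"y": 0,"z": 0,"roll": 0}]' --force 30

```text
time: 22.62
ee_pos: [0.6353, -0.0059, 0.0605]
eef_rot: [[0.763, 0.646, 0.0], [0.646, -0.763, 0.001], [0.001, -0.0, -1.0]]
force: [0.1, -1.2, -3.5]
gripper_width: 0.325
finger_force: 30.0
```

Call:
play_rows --rows '[{"gripper": 0.6,"x": 0,"y": -0.03,"z": -0.4,"roll": 0},{"gripper": 0.6,"x": 0,"y": 0,"z": -0.35,"roll": 0},{"gripper": 0.6,"x": 0,"y": 0,"z": -0.14,"roll": 0},{"gripper": 0.6,"x": 0,"y": 0,"z": -0.05,"roll": 0},{"gripper": 0.6,"x": 0,"y": 0,"z": -0.02,"roll": 0},{"gripper": 0.6,"x": 0,"y": 0,"z": -0.01,"roll": 0},{"gripper": 0.6,"x": 0,"y": 0,"z": -0.01,"roll": 0},{"gripper": 0.6,"x": 0,"y": 0,"z": 0,"roll": 0},{"gripper": 0.6,"x": 0,"y": 0,"z": 0,"roll": 0}]'

```text
time: 23.75
ee_pos: [0.6354, -0.0091, 0.0116]
eef_rot: [[0.764, 0.645, 0.001], [0.645, -0.764, -0.0], [0.0, 0.001, -1.0]]
force: [-1.1, -0.3, 0.8]
gripper_width: 0.318
finger_force: 30.0
```

Call:
play_rows --rows '[{"gripper": 0.3,"x": 0,"y": 0,"z": 0,"roll": 0},{"gripper": 0.2,"x": 0,"y": 0,"z": 0,"roll": 0},{"gripper": 0.1,"x": 0,"y": 0,"z": 0,"roll": 0},{"gripper": 0.1,"x": 0,"y": 0,"z": 0.1,"roll": 0},{"gripper": 0,"x": 0,"y": 0,"z": 0.5,"roll": 0},{"gripper": -0.3,"x": 0,"y": 0,"z": 0.9,"roll": 0},{"gripper": -0.8,"x": -0.4,"y": 0.5,"z": 0.5,"roll": 0},{"gripper": -1,"x": -0.7,"y": 0.8,"z": 0,"roll": 0},{"gripper": -1,"x": -0.7,"y": 0.8,"z": 0,"roll": 0},{"gripper": -1,"x": -0.7,"y": 0.8,"z": 0,"roll": 0},{"gripper": -1,"x": -0.7,"y": 0.8,"z": 0,"roll": 0},{"gripper": -1,"x": -0.4,"y": 0.5,"z": -0.4,"roll": 0},{"gripper": -1,"x": -0.06,"y": 0.1,"z": -0.6,"roll": 0},{"gripper": -1,"x": 0,"y": 0,"z": 0,"roll": 0},{"gripper": -1,"x": 0,"y": 0,"z": 0,"roll": 0}]'

```text
time: 25.62
ee_pos: [0.453, 0.2058, 0.0619]
eef_rot: [[0.765, 0.644, 0.001], [0.644, -0.765, 0.0], [0.001, 0.001, -1.0]]
force: [-0.2, -0.6, -0.3]
gripper_width: 1.001
finger_force: 0.0
```

```bash
python3 m4.py c
python3 - <<'E'
import cv2
im=cv2.imread("pics/t_c.png"); cv2.imwrite("pics/c_c.png",cv2.resize(im[130:270,130:420],None,fx=2.7,fy=2.7,interpolation=cv2.INTER_CUBIC))
E
```

```text
[244.  166.5] (array([636.3, 192.1], dtype=float32), 125.7, 36.7, 82.0)
```

View pics/c_c.png

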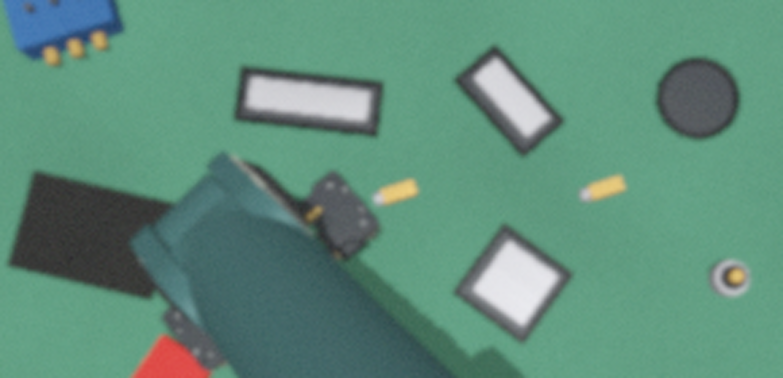

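The three blocks sit centred in their nests. Now the disc.

Call:
play_rows --rows '[{"gripper": -1,"x": -0.02,"y": 0,"z": -0.4,"roll": 0},{"gripper": -1,"x": 0,"y": 0,"z": -0.35,"roll": 0},{"gripper": -1,"x": 0,"y": 0,"z": -0.25,"roll": 0},{"gripper": -1,"x": 0,"y": 0,"z": -0.09,"roll": 0},{"gripper": -0.7,"x": 0,"y": 0,"z": 0,"roll": 0},{"gripper": -0.5,"x": 0,"y": 0,"z": 0,"roll": 0},{"gripper": -0.3,"x": 0,"y": 0,"z": 0,"roll": 0},{"gripper": 0,"x": 0,"y": 0,"z": 0,"roll": 0},{"gripper": 0,"x": 0,"y": 0,"z": 0,"roll": 0},{"gripper": 0,"x": 0,"y": 0,"z": 0,"roll": 0}]' --force 20

```text
time: 26.92
ee_pos: [0.4514, 0.2059, 0.0069]
eef_rot: [[0.764, 0.645, 0.001], [0.645, -0.764, -0.0], [0.0, 0.0, -1.0]]
force: [0.1, -1.7, 3.6]
gripper_width: 0.602
finger_force: 20.0
```

Call:
play_rows --rows '[{"gripper": 0,"x": 0,"y": 0,"z": 0.1,"roll": 0},{"gripper": 0,"x": 0,"y": 0,"z": 0.4,"roll": 0},{"gripper": 0,"x": 0,"y": 0,"z": 0.8,"roll": 0},{"gripper": 0,"x": 0.1,"y": -0.3,"z": 0.7,"roll": 0},{"gripper": 0,"x": 0.4,"y": -0.8,"z": 0,"roll": 0},{"gripper": 0,"x": 0.4,"y": -0.9,"z": 0,"roll": 0},{"gripper": 0,"x": 0.5,"y": -0.9,"z": 0,"roll": 0},{"gripper": 0,"x": 0.5,"y": -0.9,"z": 0,"roll": 0},{"gripper": 0,"x": 0.5,"y": -0.9,"z": 0,"roll": 0},{"gripper": 0,"x": 0.5,"y": -0.9,"z": 0,"roll": 0},{"gripper": 0,"x": 0.4,"y": -0.9,"z": 0,"roll": 0},{"gripper": 0,"x": 0.3,"y": -0.9,"z": 0,"roll": 0},{"gripper": 0,"x": 0.06,"y": -0.5,"z": -0.4,"roll": 0},{"gripper": 0,"x": 0,"y": -0.14,"z": -0.6,"roll": 0},{"gripper": 0,"x": 0,"y": 0,"z": 0,"roll": 0},{"gripper": 0,"x": 0,"y": 0,"z": 0,"roll": 0}]' --force 30

```text
time: 28.92
ee_pos: [0.6345, -0.195, 0.0572]
eef_rot: [[0.764, 0.646, 0.0], [0.646, -0.764, 0.001], [0.001, -0.0, -1.0]]
force: [-0.4, 0.4, -2.3]
gripper_width: 0.601
finger_force: 30.0
```

Call:
play_rows --rows '[{"gripper": 0,"x": 0,"y": -0.01,"z": -0.4,"roll": 0},{"gripper": 0,"x": 0,"y": 0,"z": -0.3,"roll": 0},{"gripper": 0,"x": 0,"y": 0,"z": -0.13,"roll": 0},{"gripper": 0,"x": 0,"y": 0,"z": -0.05,"roll": 0},{"gripper": 0,"x": 0,"y": 0,"z": -0.02,"roll": 0},{"gripper": 0,"x": 0,"y": 0,"z": -0.01,"roll": 0},{"gripper": 0,"x": 0,"y": 0,"z": 0,"roll": 0},{"gripper": 0,"x": 0,"y": 0,"z": 0,"roll": 0}]'

```text
time: 29.92
ee_pos: [0.6343, -0.1966, 0.0114]
eef_rot: [[0.764, 0.645, 0.0], [0.645, -0.764, -0.0], [0.0, 0.0, -1.0]]
force: [0.1, -0.7, -2.5]
gripper_width: 0.598
finger_force: 30.0
```

Call:
play_rows --rows '[{"gripper": 0,"x": 0,"y": 0,"z": -0.01,"roll": 0},{"gripper": 0,"x": 0,"y": 0,"z": 0,"roll": 0},{"gripper": 0,"x": 0,"y": 0,"z": 0,"roll": 0}]'

```text
time: 30.3
ee_pos: [0.6343, -0.1967, 0.011]
eef_rot: [[0.764, 0.645, 0.0], [0.645, -0.764, -0.0], [0.0, 0.0, -1.0]]
force: [-0.5, 0.9, 2.1]
gripper_width: 0.599
finger_force: 30.0
```

Contact with the floor, so release, rise and move aside toward the start.

Call:
play_rows --rows '[{"gripper": -0.25,"x": 0,"y": 0,"z": 0,"roll": 0},{"gripper": -0.35,"x": 0,"y": 0,"z": 0,"roll": 0},{"gripper": -0.45,"x": 0,"y": 0,"z": 0,"roll": 0},{"gripper": -0.45,"x": 0,"y": 0,"z": 0.1,"roll": 0},{"gripper": -0.6,"x": 0,"y": 0,"z": 0.5,"roll": 0},{"gripper": -0.8,"x": 0,"y": 0,"z": 0.9,"roll": 0},{"gripper": -1,"x": 0,"y": 0,"z": 1,"roll": 0},{"gripper": -1,"x": -0.5,"y": -0.5,"z": 1,"roll": 0},{"gripper": -1,"x": -0.7,"y": -0.7,"z": 0.5,"roll": 0},{"gripper": -1,"x": -0.8,"y": -0.8,"z": 0,"roll": 0},{"gripper": -1,"x": -0.8,"y": -0.8,"z": 0,"roll": 0},{"gripper": -1,"x": -0.8,"y": -0.8,"z": 0,"roll": 0},{"gripper": -1,"x": -0.8,"y": -0.8,"z": 0,"roll": 0},{"gripper": -1,"x": -0.8,"y": -0.8,"z": 0,"roll": 0},{"gripper": -1,"x": 0,"y": -0.8,"z": 0,"roll": 0},{"gripper": -1,"x": 0,"y": -0.5,"z": 0,"roll": 0},{"gripper": -1,"x": 0,"y": 0,"z": 0,"roll": 0},{"gripper": -1,"x": 0,"y": 0,"z": 0,"roll": 0}]'

```text
time: 32.55
ee_pos: [0.3746, -0.5202, 0.2106]
eef_rot: [[0.764, 0.646, 0.0], [0.646, -0.764, 0.001], [0.001, -0.001, -1.0]]
force: [0.7, 0.6, -0.3]
gripper_width: 1.001
finger_force: 0.0
```

```bash
python3 m4.py d
python3 - <<'E'
import cv2
im=cv2.imread("pics/t_d.png"); cv2.imwrite("pics/c_d.png",cv2.resize(im[130:290,130:530],None,fx=2,fy=2,interpolation=cv2.INTER_CUBIC))
E
```

```text
[244.  166.5] (array([636.2, 192.1], dtype=float32), 125.7, 36.5, 81.8)
```

View pics/c_d.png

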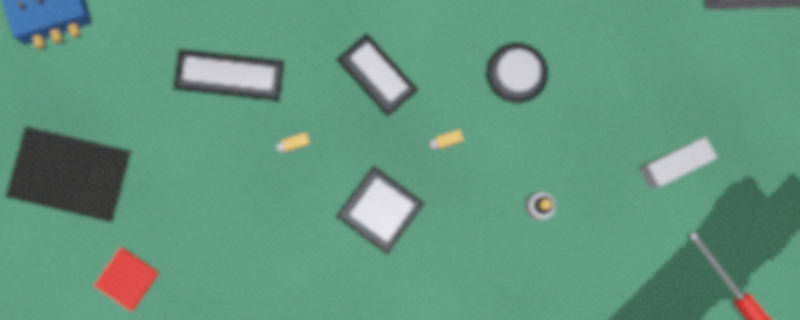

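All four blocks lie inside their nests: long at crop (229,75), short (378,75), disc (518,72) and square (380,209). The probe (541,206) and step block (680,162) have not moved. Handing in.

```bash
python3 -c "
from rig import *
print(close_job())"
```

```text
the job is handed in; nothing more can be done
None
```

All four blocks lie flat in their matching nests, the long bar moved first and lifted clear, the step block and probe untouched, and the job was handed in at about 33 s.

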